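# Load the spool carrier onto the thread rail

## Task

Pick up the standing thread-spool carrier and set its foot down on the open landing at the end of the slotted rail, lined up with the slot, and let go of it there. Then slide it through the rail's open end and along the slot until its foot is fully home against the stop at the other end. Do not knock over or shift the tin and the tape measure lying nearby.

Things in the scene. Friction and masses are not known exactly. Their poses are not given: they have to be found in the camera images.
- carrier: Loose spool carrier, 0.32 kg, 128 mm tall, 174 wide, symmetric, standing on its grey foot 74 (x) x 44 (y) x 14 mm, last 8 mm of each end 34 wide; slides easily in the rail (friction 0.2). Origin: centre of the foot's underside; z up; x: running direction (either way). Neck 30 (x) x 12 (y), z 14 to 36 mm. Two fixed spools of sand thread, diameter 43, axes along y at z 60, |y| 27 to 80.
- carrier_handle (a point): Centre of the carrier's black handle block, 109 mm above the origin: 16 (x) x 44 (y) mm, z 90 to 128 mm; spool tops are at z 82 mm. Grip it from above across x, or push its flat faces along x.
- rail: Fixed aluminium C-section rail on two dark pedestals, 310 mm long along its y. Origin: on the bench under its middle; +y points from the open landing to the stop. Floor's upper face 50 mm above the bench, level. Closed part y -60 to +150 mm: inside 50 wide, 18 high, top lips 4 thick with a 22 mm slot between them at x = 0. The carrier enters only from the landing, its x along the rail's y.
- rail_landing (a point): Point on the floor of the landing (rail frame 0, -105, 50 mm). The landing has no top, spans y -155 to -60 mm, with flared side guides 11 mm high, about 70 mm apart outside, 54 at the rail. With the carrier's origin here, lined up, its foot stands wholly on the landing, 8 mm short of the closed rail.
- rail_mouth (a point): Middle of the floor at the open end of the closed rail (rail frame 0, -60, 50 mm). Top of the lips is 72 mm above the bench.
- rail_home (a point): Point on the rail's floor (rail frame 0, 110.5, 50 mm) where the carrier's origin lies when its foot touches the stop's rigid dark pad. The steel stop plate at the +y end reaches 82 mm above the bench.
- rivet_tin: Flat closed tin, 76 x 104 x 30 mm, lying behind the rail's stop end; bystander. Origin: centre of its underside.
- tape_measure: Pocket tape measure, 56 x 109 x 34 mm, lying right of the work; bystander. Origin: on its underside.
Mind the look-alikes: they are no part of the job. Of the things that look like the carrier, the larger one is meant.

How it is judged:
By the outcome, as a careful person would: the job done as asked, in the order asked, and still so for the second after the job is handed in, with the robot touching nothing.
It also fails if it takes over 38 s, if anything falls off the work surface, if the arm or the gripper's body presses on something with over 40 N, if the wrist force passes 120 N, or if a joint passes its speed limit or range.

## Robot

A 6-joint arm with a two-finger parallel gripper is mounted at the origin on a cart in front of the work surface, level with it; the furniture and walls round the work are solid. World frame = base frame: x ahead of the robot, y to its left, z up, the work surface at z = 0. Lengths are in m, angles in degrees, forces in N, time in s.
With the tool pointing down it reaches from about 0.325 to 0.775 m from the base axis. Payload 5.5 kg.
Tool frame: the origin (TCP) lies at the centre of the arm's flange, where the gripper is bolted on; the fingertips stand 182 mm ahead of it and the grasp point (between the pads) lies 163 mm ahead of it; z points along the fingers, y is the line along which they close (so a half turn about z gives the same grasp; the last joint's range is limited). The gripper opens to 88 mm and grips with 3 to 60 N. Pads are 20 mm wide; open, the fingers measure 115 mm over their backs; the gripper's body (75 mm by 178 mm) begins 61 mm behind the grasp point.
Start: joints at [-3.249, 5.22, 70.514, -0, 104.267, -3.249], TCP at [0.6, -0, 0.405] pointing down, gripper open.
Joint ranges: [-164.24, 164.24], [-49.07, 125.15], [9.68, 141.18], [-86.29, 266.29], [3.28, 154.24], [-151.56, 151.56]. Speed limits (degrees/s): [147.25, 147.25, 172.46, 180, 180, 180].

## Interface

Orientations are given as [roll, pitch, yaw] about the fixed x, y, z axes, in that order (R = Rz(yaw) Ry(pitch) Rx(roll)).
In Python, from station import r gives the robot as it stands. The module is installed in compiled form; this text tells all that it offers. Calls block until the motion is done:
- r.reach(position, orientation): joint-space move of the TCP to a pose.
- r.servo_line(position, rotation=None, speed=0.15): straight line of the TCP; rotation=None keeps the orientation; speed is the mean speed in m/s.
- r.move_joints(angles): joint-space move.
- r.let_go() and r.grab(squeeze=None): open the fingers fully, or close them until they stop; squeeze is the grip in N (None keeps the last).
- r.wait(seconds).
- r.inverse_kinematics(position, orientation): joint angles nearest the present ones, or None.
- r.sense(): the state.
- r.snapshot(name): name is "scene" or "side" or "wrist"; returns a dict with "frame" (420x560x3 uint8, red, green, blue), "fx", "fy", "cx", "cy" (pixels), "R" (3x3) and "t" (3): a world point X has camera coordinates R X + t. Camera axes: x right, y down, z forward; pixel columns grow to the right and rows downward; lengths in m; the calibration is good to about 2 mm. A picture is of the moment at which its call begins. There is no depth.
A pose or a line that the arm cannot do raises r.IKError and nothing moves.
- r.hand_in(): hands the job in; it is judged then, once.
The state is a dict: "clock": time; "joints": joint angles; "joint_vel": joint speeds; "joint_torque": joint torques, N m; "tcp_pos": TCP position; "orientation": TCP orientation; "contact_force": force on the tool from outside, world axes, zero at the start; "torque": the same for the moment, N m; "opening": finger opening in m; "gripper_force": force on a finger pad.
Only numpy, scipy, OpenCV 4.12 (cv2) and the standard library are available. Lean on these libraries where they do the work, as an engineer would, in place of code of your own. Each camera call takes 0.05 s, during which the arm holds its last target. There are 200 camera calls.

## Working session

There is one attempt and no reset: what is moved stays moved. The work goes in short steps, each a Python script; the robot and the scene stay as the last script left them, time stands still between calls to the robot, and variables do not carry over. Pictures are saved under pics/ and viewed, at most 11 in all, crops included, and the job is handed in when it is done.

```bash
mkdir -p pics; cat > h.py <<'E'
import numpy as np, cv2
from station import r
def snap(n):
    s=r.snapshot(n); s['R']=np.array(s['R']); s['t']=np.array(s['t']); return s
def save(s,f,crop=None,k=1):
    im=s['frame'][:,:,::-1]
    if crop: a,b,c,d=crop; im=im[b:d,a:c]
    cv2.imwrite('pics/'+f,cv2.resize(im,None,fx=k,fy=k,interpolation=cv2.INTER_CUBIC))
def ray(s,u,v):
    d=s['R'].T@np.array([(u-s['cx'])/s['fx'],(v-s['cy'])/s['fy'],1]); return -s['R'].T@s['t'],d
def onz(s,u,v,z):
    c,d=ray(s,u,v); return c+d*(z-c[2])/d[2]
def proj(s,X):
    c=s['R']@np.array(X)+s['t']; return np.array([s['fx']*c[0]/c[2]+s['cx'],s['fy']*c[1]/c[2]+s['cy']])
E
python3 - <<'E'
from h import *
import pickle
for n in ('scene','side','wrist'):
    s=snap(n); pickle.dump(s,open(n+'.pkl','wb')); save(s,n+'.png',k=1.4)
    print(n,s['fx'],-s['R'].T@s['t'],s['R'][2])
E
```

```text
scene 430.272564956538 [ 0.11787849 -0.93335647  0.72032587] [ 0.44930858  0.67154017 -0.58919911]
side 382.2112064418141 [ 0.08205729 -0.52948934  0.7236545 ] [ 0.56651048  0.401633   -0.7195532 ]
wrist 315.2476175228777 [0.59923072 0.07432534 0.38298328] [-0.00101425 -0.27068133 -0.96266847]
```

View pics/scene.png

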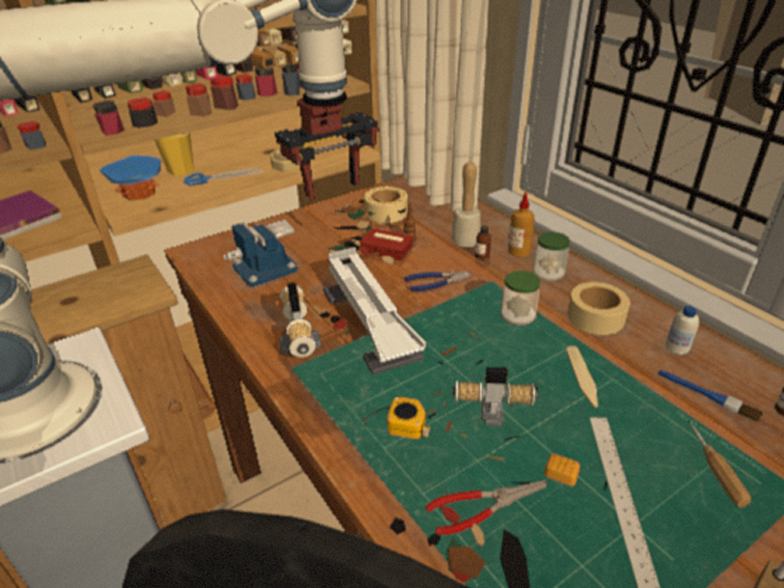

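View pics/side.png

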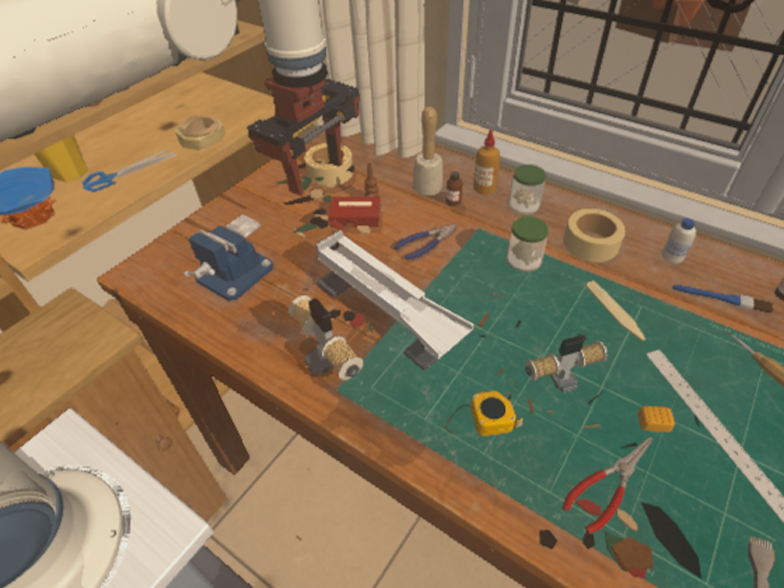

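View pics/wrist.png

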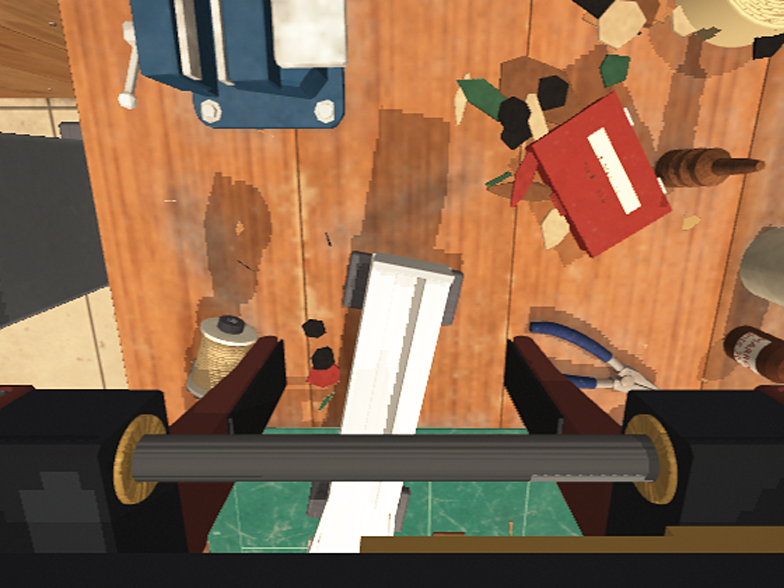

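Scene: a white rail runs from its stop at (345,258) to its landing at (400,345). Carrier candidate A is at (297,320) and B at (495,392). The tape is at (407,418) and the tin at (385,243). Side view: A is at (325,335) and B at (568,362). Next, enlarged crops to measure both candidates.

```bash
python3 - <<'E'
from h import *
import pickle
L=lambda n:pickle.load(open(n+'.pkl','rb'))
save(L('scene'),'c1.png',(190,165,390,305),4); save(L('side'),'c2.png',(190,155,450,310),3)
E
```

```text
(no output)
```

View pics/c1.png

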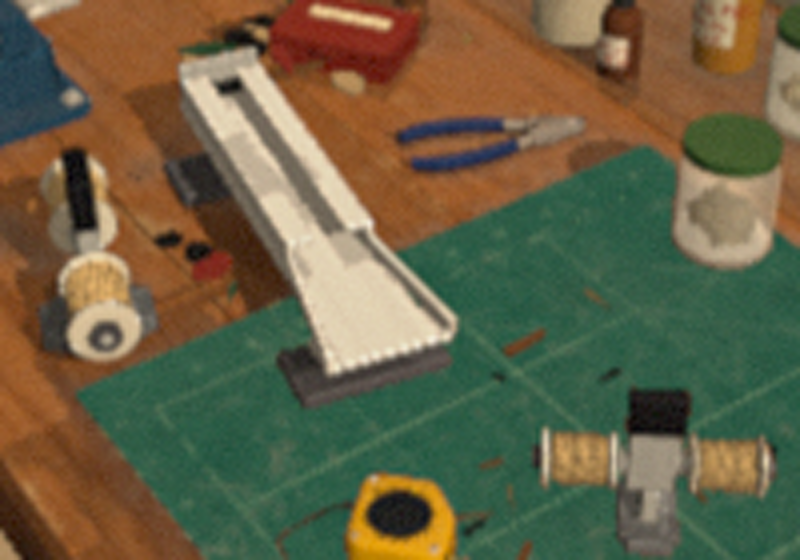

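View pics/c2.png

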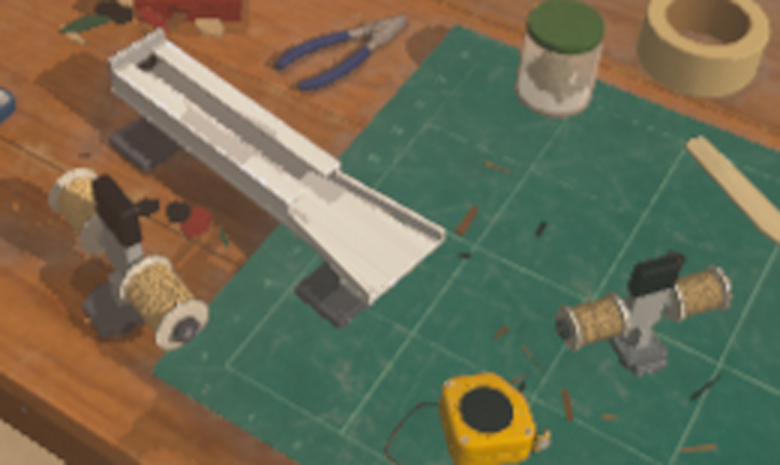

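```bash
cat >> h.py <<'E'
def tri(s1,p1,s2,p2):
    c1,d1=ray(s1,*p1); c2,d2=ray(s2,*p2); d1/=np.linalg.norm(d1); d2/=np.linalg.norm(d2)
    a=np.linalg.lstsq(np.c_[d1,-d2],c2-c1,rcond=None)[0]; A=c1+a[0]*d1; B=c2+a[1]*d2
    return (A+B)/2, np.linalg.norm(A-B)
E
python3 - <<'E'
from h import *
import pickle
np.set_printoptions(precision=4,suppress=True)
L=lambda n:pickle.load(open(n+'.pkl','rb'))
S,D=L('scene'),L('side')
c1=lambda u,v:(190+u/4-.4,165+v/4-.4); c2=lambda u,v:(190+u/3-.33,155+v/3-.33)
for n,a,b in [('A near cap',(103,334),(183,330)),('A cap top',(103,300),(185,290)),('A handle',(78,190),(118,210)),('A htop near',(78,152),(97,178)),('A neck?',(95,255),(128,252)),
 ('B capL',(540,457),(568,326)),('B capR',(770,466),(725,288)),('B handle top',(659,395),(655,262)),
 ('stop L',(180,68),(112,65)),('stop R',(258,50),(162,32)),('mouth L',(290,243),(290,208)),('mouth R',(372,228),(338,168)),('end L',(328,372),(372,303)),('end R',(456,325),(443,237)),('tape',(398,514),(487,408))]:
    print(n,*tri(S,c1(*a),D,c2(*b)))
E
```

```text
A near cap [ 0.4139 -0.1977  0.0597] 0.0018322264141161244
A cap top [ 0.4239 -0.1913  0.0818] 0.008915124595988892
A handle [ 0.4428 -0.1217  0.1091] 0.0010192754863891
A htop near [ 0.4574 -0.091   0.1129] 0.00206798679617747
A neck? [ 0.4495 -0.1166  0.052 ] 0.00019108212463942963
B capL [ 0.569  -0.4176  0.0495] 0.0017614899693217114
B capR [ 0.6621 -0.4975  0.0517] 0.0025073328201331044
B handle top [ 0.6194 -0.4522  0.0936] 0.00022019195285439638
stop L [0.5811 0.0055 0.0812] 0.002281531191891817
stop R [0.6424 0.0015 0.0758] 0.0032780893323783094
mouth L [ 0.5403 -0.203   0.0725] 0.005296770802265057
mouth R [ 0.6004 -0.2065  0.0617] 0.001601493689504708
end L [ 0.5114 -0.2921  0.0491] 0.00017206309065943102
end R [ 0.5927 -0.3056  0.0524] 0.003584028287597132
tape [ 0.4871 -0.3982  0.0372] 0.0008103724628152931
```

Candidates: A (scene (297,320)) has spool axes at z≈60 mm, handle centre at z≈109 mm and half-width ≈81 mm. B (scene (495,392)) has axes at z≈50 mm and is ≈123 mm wide. The crops also show A's spools clearly larger, so A is the carrier. Next is a closer wrist view over the landing and A.

```bash
python3 - <<'E'
from h import *
import pickle
np.set_printoptions(precision=4,suppress=True)
o=r.sense()['orientation']; print(o)
r.reach([0.54,-0.27,0.43],o)
s=snap('wrist'); pickle.dump(s,open('w2.pkl','wb')); save(s,'w2.png',k=1.42)
q=r.sense(); print(q['clock'],q['tcp_pos'],q['joints'])
for p in ([.443,-.122,.128],[.552,-.299,.05],[.57,-.206,.072],[.612,.0035,.082]): print(proj(s,p)*1.42)
E
```

```text
[-179.9148   -0.0038   89.9964]
1.275 [ 0.5406 -0.2687  0.4298] [-29.6599   6.2321  66.8735  -0.0096 106.987  -29.7619]
[229.2579  36.7951]
[415.5499 301.4726]
[442.5244 187.9113]
[ 525.8622 -180.3082]
```

View pics/w2.png

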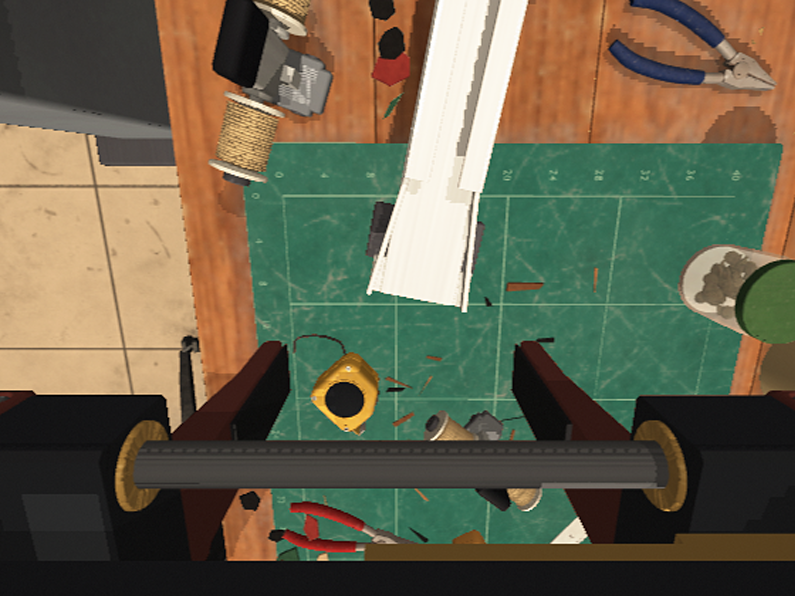

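View w2: carrier A is at top left (245,45), the landing end edge runs (371,293) to (464,310), and the mouth is at about row 185. The tape is at (345,395), well clear. Two closer, centred views will tighten these numbers.

```bash
python3 - <<'E'
from h import *
import pickle
o=[180,0,90]
r.reach([0.565,-0.225,0.40],o); Q=snap('wrist'); pickle.dump(Q,open('Q.pkl','wb'))
r.reach([0.443,-0.16,0.45],o); P=snap('wrist'); pickle.dump(P,open('P.pkl','wb'))
ims=[]
for s,X in ((P,[.443,-.122,.11]),(Q,[.565,-.235,.06])):
    u,v=proj(s,X).astype(int); a=max(u-66,0); b=max(v-100,0); print(a,b,u,v)
    ims.append(cv2.resize(s['frame'][b:b+200,a:a+133,::-1],(399,600),interpolation=cv2.INTER_CUBIC))
cv2.imwrite('pics/pq.png',np.hstack(ims)); print(r.sense()['clock'])
E
```

```text
215 57 281 157
216 107 282 207
2.3667
```

View pics/pq.png

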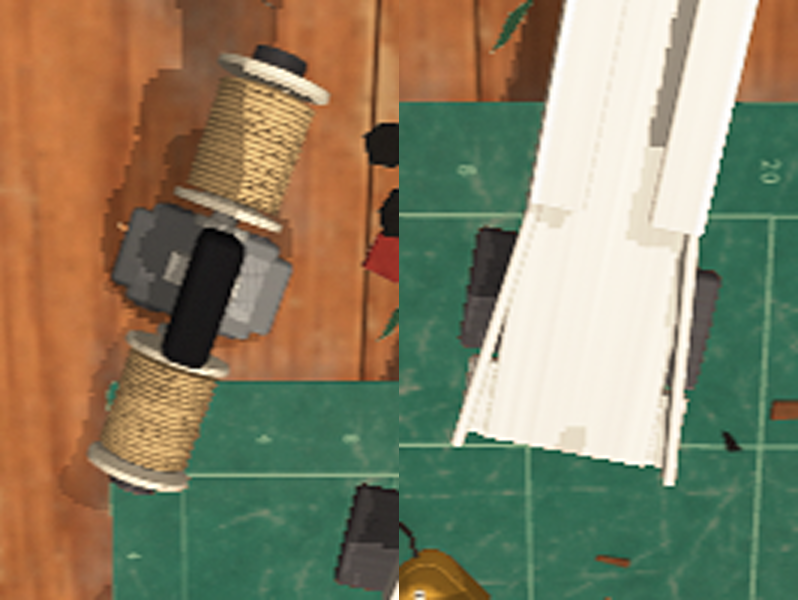

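```bash
python3 - <<'E'
from h import *
import pickle
np.set_printoptions(precision=4,suppress=True)
L=lambda n:pickle.load(open(n+'.pkl','rb'))
P,Q,W=L('P'),L('Q'),L('wrist')
p=lambda u,v,z:onz(P,215+u/3-.33,57+v/3-.33,z); q=lambda u,v,z:onz(Q,216+(u-399)/3-.33,107+v/3-.33,z)
a,b=p(275,78,.06),p(138,468,.06); d=a-b
print('spools',(a+b)/2,np.linalg.norm(d),np.degrees(np.arctan2(d[1],d[0])))
g=P['frame'][120:190,255:305].astype(int)
m=(g.max(2)<45).astype(np.uint8); n,l,st,c=cv2.connectedComponentsWithStats(m); i=1+st[1:,4].argmax()
box=cv2.minAreaRect(np.argwhere(l==i)[:,::-1].astype(np.float32)); pts=cv2.boxPoints(box)+[255,120]
print('handle',box,onz(P,*(pts.mean(0)),.128)); print(np.array([onz(P,*x,.128) for x in pts]))
e1,e2=q(459,440,.061),q(670,482,.061); m1,m2=q(532,205,.072),q(700,235,.072)
f1,f2=q(472,432,.05),q(662,466,.05)
s1,s2=[onz(W,u/1.4,v/1.4,.082) for u,v in ((373,254),(455,268))]
for n,x,y in (('guide',e1,e2),('floor end',f1,f2),('mouth',m1,m2),('stop',s1,s2)):
    print(n,x,y,'mid',(x+y)/2,np.linalg.norm(y-x),np.degrees(np.arctan2((y-x)[1],(y-x)[0])))
E=(e1+e2+f1+f2)/4;M=(m1+m2)/2;S=(s1+s2)/2
for x,y in ((E,M),(M,S),(E,S)): d=y-x;print(np.linalg.norm(d[:2]),np.degrees(np.arctan2(d[1],d[0])))
# lip long edges near top of Q crop
A,B=q(565,0,.072),q(758,0,.072); print('edges dir',[np.degrees(np.arctan2(*(x-y)[[1,0]])) for x,y in((A,m1),(B,m2))], 'right slot edge',np.degrees(np.arctan2(*(q(697,0,.072)-q(652,225,.072))[[1,0]])))
E
```

```text
spools [ 0.4435 -0.1205  0.06  ] 0.1573703423865859 70.4650531210181
handle ((27.170320510864258, 35.88533020019531), (16.508161544799805, 45.91075897216797), 19.17900848388672) [ 0.4432 -0.1185  0.128 ]
[[ 0.4284 -0.1367  0.128 ]
 [ 0.443  -0.0961  0.128 ]
 [ 0.4575 -0.101   0.128 ]
 [ 0.4435 -0.142   0.128 ]]
guide [ 0.5145 -0.287   0.061 ] [ 0.5913 -0.3032  0.061 ] mid [ 0.5529 -0.2951  0.061 ] 0.07856485794614228 -11.880914847150619
floor end [ 0.5177 -0.2886  0.05  ] [ 0.5891 -0.302   0.05  ] mid [ 0.5534 -0.2953  0.05  ] 0.0726283778403512 -10.634138637936505
mouth [ 0.5429 -0.1992  0.072 ] [ 0.598  -0.2089  0.072 ] mid [ 0.5704 -0.204   0.072 ] 0.05595301213211368 -9.90620566099595
stop [0.5838 0.0179 0.082 ] [0.6409 0.0081 0.082 ] mid [0.6123 0.013  0.082 ] 0.05787902948648222 -9.74850737923731
0.09277702974447853 79.26937543045241
0.22101980371246926 79.06435281679651
0.3137964150959467 79.12496967271319
edges dir [np.float64(80.18281168732774), np.float64(78.24871467956746)] right slot edge 79.99957685351126
```

```bash
cat >> h.py <<'E'
th=np.radians(79.3); u=np.array([np.cos(th),np.sin(th)]); mouth=np.array([.5704,-.2035])
def rail(y): return mouth+u*(y+.060)
LO=[180,0,79.3-90]
def st(): 
    q=r.sense(); print(round(q['clock'],2),np.round(q['tcp_pos'],4),np.round(q['orientation'],1),'F',np.round(q['contact_force'],2),'T',np.round(q['torque'],2),'op',round(q['opening'],4)); return q
E
python3 - <<'E'
from h import *
c=[.4435,-.1200]; G=[180,0,70.3]
print(r.inverse_kinematics([*c,.275],G),r.inverse_kinematics([*rail(-.105),.35],LO),r.inverse_kinematics([*rail(.15),.325],LO))
r.reach([*c,.36],G); r.servo_line([*c,.275],speed=.12); st()
r.grab(25); st()
r.servo_line([*c,.385],speed=.15); st()
r.servo_line([*rail(-.105),.385],rotation=LO,speed=.12); q=st()
s=snap('side'); S=snap('scene')
a=cv2.resize(s['frame'][130:270,200:340,::-1],(399,399)); b=cv2.resize(S['frame'][130:270,200:340,::-1],(399,399)); cv2.imwrite('pics/held.png',np.hstack([a,b]))
E
```

```text
[-1.93841508e+01 -1.62045420e+01  1.03725623e+02 -2.54444375e-14
  9.24789195e+01  3.15849205e-01] [-2.69584137e+01  7.17046110e+00  7.39512136e+01 -2.54444375e-14
  9.88783253e+01  7.37415863e+01] [-2.93052192e+00  6.57830254e+00  7.71191332e+01 -2.54444375e-14
  9.63025642e+01  9.77694781e+01]
3.72 [ 0.4438 -0.1202  0.2761] [179.9  -0.   70.3] F [ 0.67 -0.01 -0.27] T [ 0.06  0.05 -0.03] op 0.0877
4.82 [ 0.4435 -0.12    0.2749] [-180.    -0.    70.3] F [-0.24 -0.07 -0.97] T [-0.04  0.01  0.05] op 0.0157
5.7 [ 0.4435 -0.12    0.3837] [-179.9    0.    70.3] F [-0.04  0.24 -3.13] T [-0.01  0.   -0.02] op 0.016
7.3 [ 0.5619 -0.2475  0.3848] [-180.     0.   -10.7] F [-0.42  0.09 -3.29] T [ 0.05  0.09 -0.03] op 0.0159
```

View pics/held.png

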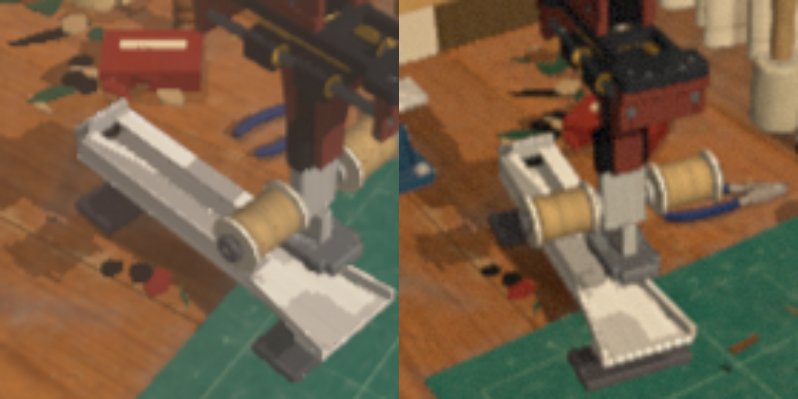

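The carrier hangs upright above the landing with its foot aligned to the rail. Lowering it now, watching the force.

```bash
python3 - <<'E'
from h import *
x,y=rail(-.105)
r.servo_line([x,y,.332],speed=.06); q=st()
for z in np.arange(.330,.320,-.001):
    r.servo_line([x,y,z],speed=.03); q=r.sense()
    if q['contact_force'][2]>-1.5: break
st()
s=snap('side'); S=snap('scene')
a=cv2.resize(s['frame'][130:270,200:340,::-1],(399,399)); b=cv2.resize(S['frame'][130:270,200:340,::-1],(399,399)); cv2.imwrite('pics/down.png',np.hstack([a,b]))
E
```

```text
8.43 [ 0.5621 -0.2477  0.3327] [ 1.80e+02 -1.00e-01 -1.07e+01] F [ 0.12  1.09 -2.57] T [0.02 0.09 0.04] op 0.016
10.18 [ 0.562  -0.2477  0.3249] [ 1.80e+02 -1.00e-01 -1.07e+01] F [-0.99  0.07  1.7 ] T [ 0.25  0.34 -0.04] op 0.0159
```

View pics/down.png

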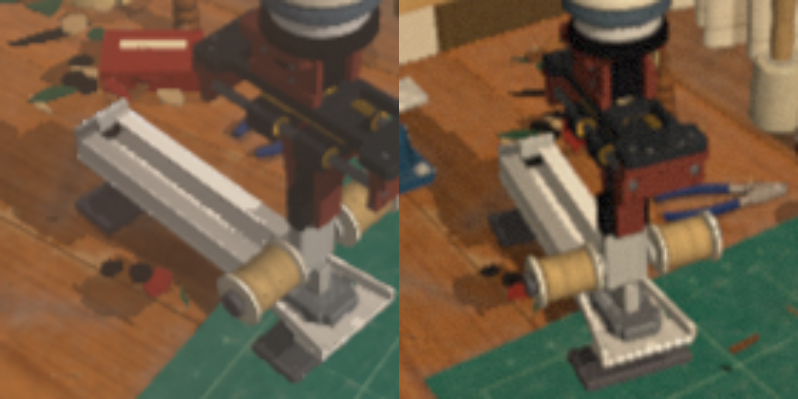

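The foot is down on the landing floor between the guides; contact came at exactly the expected height. Releasing, then pushing with the rear finger of the open gripper.

```bash
python3 - <<'E'
from h import *
r.let_go(); r.wait(.2); st()
for y in (-.075,-.055,-.03,0,.03,.06):
    r.servo_line([*rail(y),.325],speed=.06); q=st()
    if np.hypot(*q['contact_force'][:2])>10: break
s=snap('side'); S=snap('scene')
a=cv2.resize(s['frame'][130:270,200:340,::-1],(399,399)); b=cv2.resize(S['frame'][130:270,200:340,::-1],(399,399)); cv2.imwrite('pics/mid.png',np.hstack([a,b]))
E
```

```text
11.66 [ 0.562  -0.2477  0.324 ] [-180.    -0.   -10.7] F [-0.35  0.44 -0.35] T [ 0.1   0.05 -0.  ] op 0.0876
12.31 [ 0.5677 -0.218   0.325 ] [180.   -0.  -10.7] F [-0.58 -0.09 -0.18] T [0.11 0.17 0.01] op 0.0879
12.79 [ 0.5714 -0.1981  0.325 ] [-180.    -0.   -10.7] F [-0.28  0.75 -0.75] T [0.08 0.11 0.05] op 0.0876
13.36 [ 0.5761 -0.1736  0.325 ] [180.   -0.  -10.7] F [ 0.37  0.25 -0.08] T [0.08 0.08 0.  ] op 0.0877
14.01 [ 0.5816 -0.1442  0.325 ] [-180.    -0.   -10.7] F [ 0.66 -0.41  0.13] T [ 0.13  0.14 -0.02] op 0.088
14.66 [ 0.5872 -0.1148  0.325 ] [180.   -0.  -10.7] F [ 0.2  -0.42 -0.05] T [0.02 0.07 0.03] op 0.0876
15.31 [ 0.5927 -0.0852  0.325 ] [-180.     0.   -10.7] F [-0.33 -0.87  0.08] T [0.1  0.09 0.04] op 0.0877
```

View pics/mid.png

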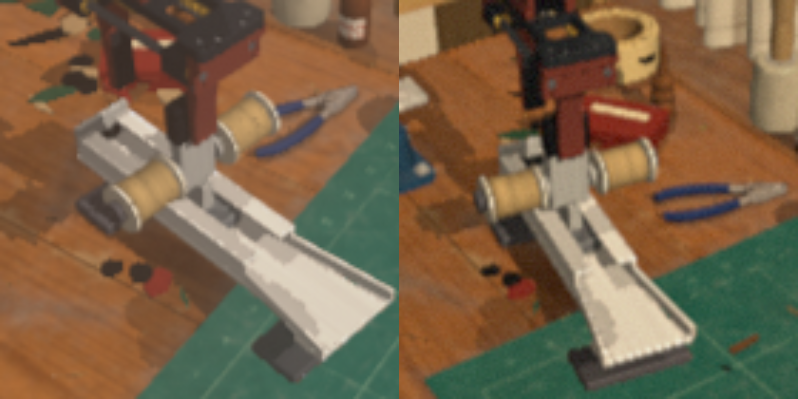

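The carrier is in the slot and sliding freely with its foot under the lips. Continuing until it meets the stop.

```bash
python3 - <<'E'
from h import *
r.servo_line([*rail(.1),.325],speed=.06); r.servo_line([*rail(.132),.325],speed=.05); st()
for y in np.arange(.134,.162,.001):
    r.servo_line([*rail(y),.325],speed=.02); r.wait(.05)
    f=-(np.mean([np.array(r.sense()['contact_force'])[:2]@u for _ in range(3)]))
    if y>.14: print(round(y,4),round(f,1),end='; ')
    if f>8: break
st(); r.wait(.2); q=st(); print('rail y',(np.array(q['tcp_pos'])[:2]-mouth)@u-.06)
E
```

```text
17.02 [ 0.6061 -0.0147  0.3249] [-180.     0.   -10.7] F [-0.23  1.29 -0.43] T [0.03 0.13 0.03] op 0.0881
0.141 -0.3; 0.142 0.1; 0.143 -0.2; 0.144 1.0; 0.145 -0.9; 0.146 1.3; 0.147 2.4; 0.148 2.2; 0.149 2.6; 0.15 3.3; 0.151 4.3; 0.152 7.2; 0.153 9.0; 23.02 [0.6098 0.0045 0.3249] [179.8   0.  -10.8] F [-1.95 -8.82  2.09] T [-1.73  0.5  -0.01] op 0.0878
23.22 [0.6098 0.0044 0.3249] [179.8   0.  -10.8] F [-1.6  -9.38  2.4 ] T [-1.73  0.45  0.  ] op 0.0878
rail y 0.15163397947609608
```

```bash
python3 - <<'E'
from h import *
r.servo_line([*rail(.142),.325],speed=.015); st()
for y in (.1455,.147,.148):
    r.servo_line([*rail(y),.325],speed=.02); r.wait(.1)
    print(y,-(np.mean([np.array(r.sense()['contact_force'])[:2]@u for _ in range(3)])))
r.servo_line([*rail(.1105),.325],speed=.03)
r.servo_line([*rail(.1105),.44],speed=.15); r.servo_line([*rail(.02),.44],rotation=LO,speed=.2); st()
S=snap('scene'); s=snap('side')
a=cv2.resize(s['frame'][110:250,180:320,::-1],(399,399)); b=cv2.resize(S['frame'][130:270,200:340,::-1],(399,399)); cv2.imwrite('pics/end.png',np.hstack([a,b]))
E
```

```text
24.1 [ 0.6079 -0.0049  0.325 ] [-180.     0.   -10.7] F [ 0.18 -0.28 -0.02] T [0.08 0.11 0.  ] op 0.0877
0.1455 0.6089143881445105
0.147 1.6908441505764642
0.148 3.1847489864936542
28.14 [ 0.5853 -0.1247  0.4394] [-1.80e+02  1.00e-01 -1.07e+01] F [-0.4   1.18  0.68] T [ 0.04  0.   -0.03] op 0.088
```

View pics/end.png

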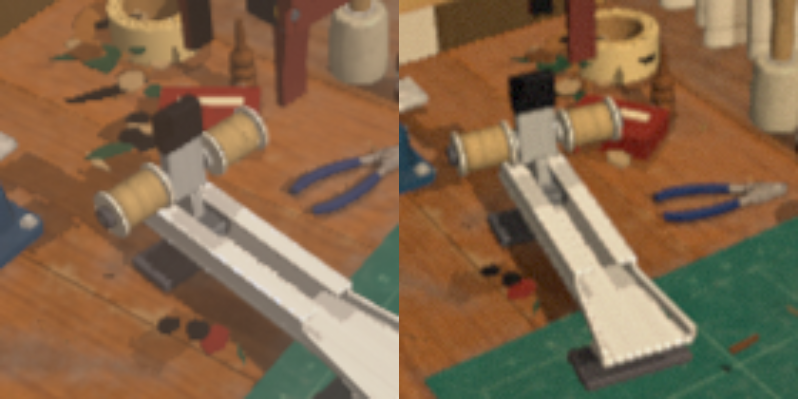

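The carrier stands upright at the stop end. The re-touch met resistance at the same position (about 146 mm), so the foot is home. The tin is undisturbed and the gripper is clear.

```bash
python3 -c "
from h import *
print(r.hand_in())"
```

```text
the job is handed in; nothing more can be done
None
```

The carrier was set down and released on the landing, then slid along the slot until its foot met the stop; I handed the job in just after 28 s with the gripper clear, the tin looked unmoved, and the arm never went near the tape measure.

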